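# Clamp a new front edge onto a laundry shelf with a ratchet bar clamp

## Robot

A 7-joint arm with a two-finger parallel gripper is mounted at the origin on the work surface. World frame = base frame: x ahead of the robot, y to its left, z up, the work surface at z = 0. Lengths are in m, angles in rad, forces in N, time in s.
With the tool pointing down it reaches from about 0.425 to 0.875 m from the base axis. Payload 4.7 kg.
Tool frame: the origin (TCP) lies between the finger pads; the fingertips stand 25 mm ahead of it and the grasp point (between the pads) lies 6 mm ahead of it; z points along the fingers, y is the direction in which the jaws open and shut (so a half turn about z gives the same grasp; the last joint's range is limited). The gripper opens to 87 mm and grips with 3 to 60 N. Pads are 19 mm wide; open, the fingers measure 117 mm over their backs; the gripper's body (75 mm by 190 mm) begins 51 mm behind the grasp point.
Start: joints at [1.302, 0.321, -0.07, 1.45, 0.023, 1.371, -0.057], TCP at [0.181, -0.624, 0.248] pointing down, gripper open.
Joint ranges: [-2.86, 2.86], [-0.3, 2.09], [-1.38, 1.24], [0.06, 2.45], [-1.56, 4.7], [0.09, 2.05], [-2.69, 2.69]. Speed limits (rad/s): [2.57, 2.57, 3.14, 3.14, 3.14, 3.14, 3.14].

## Interface

Orientations are given as a rotation vector (axis times angle).
In Python, from bench import * gives the robot as it stands.
- The arm moves only by the tool send_rows, never from a script. Its arguments are lists of equal length, an entry for each row: "rotation": the turn, a rotation vector about the tool's x, y, z in degrees, a list of three; "slide": the shift along the tool's x, y, z in mm, a list of three; "fingers": the gripper command: -1 is fully open, 1 is shut, values between are in proportion. In form: {"rotation": [[wx, wy, wz], ...], "slide": [[tx, ty, tz], ...], "fingers": [fingers, ...]}. A call has 1 to 12 rows; each row is the pose to reach, as a shift and turn from the pose commanded when the call began, along the tool's axes at that moment; what a row does not reach only later rows make up. A row lasts 1/10 s, in which the tool goes at most 50 mm and 8.59 degrees, less where a joint would pass 70% of its speed; a pose out of reach is approached as far as the arm can. A call with a gripper value outside its range is refused whole. The fingers move at their own pace and stop on an object; "force" is the grip in N (left out, the last holds). Time passes only in rows, so rows that repeat a pose let the fingers close. It gives the time, the measured TCP pose, the force and the opening at its end, in the units of the state.
- get_state(): the state, without advancing time (a new reading comes with each control period).
- get_image(name): name is "scene" or "top"; returns the picture (400x640x3 uint8, red, green, blue); there is no depth.
- camera_model(name): a dict with "intrinsics" (3x3 intrinsics, pixels), "rvec" (rotation vector, rad) and "tvec" (3), from world to camera coordinates, as OpenCV has them. Camera axes: x right, y down, z forward; pixel columns grow to the right and rows downward; lengths in m; the calibration is good to about 2 mm. A picture is of the moment at which its call begins. camera_model takes no time and is no camera call.
- close_job(): hands the job in, once; it reports no verdict.
The state is a dict: "time": time; "joint_positions": joint angles; "qd": joint speeds; "joint_torque": joint torques, N m; "position": TCP position; "tool_rot": TCP orientation; "ft_force": force on the tool from outside, world axes, zero at the start; "torque": the same for the moment, N m; "grip_width": opening from 0.0 (shut) to 1.0 (fully open).
Only numpy, scipy, OpenCV 4.12 (cv2) and the standard library are available. Lean on these libraries where they do the work, as an engineer would, in place of code of your own. Each camera call takes 0.05 s, during which the arm holds its last target.

## Task

The small white shelf lies in the ratchet bar clamp: stand the loose wooden edging strip on the clamp's bed beside the shelf's free long edge, its ends flush with the shelf's, and let it go. Then take the clamp's lever by its knob and pump it in full strokes, a tooth each, only until the strip is held firmly (stop when the pull at the end of a stroke first passes about 8 N; 15 N would be overtightened), and leave it clamped. Do not disturb the glue bottle, the screw jar and the square.

Things in the scene. Friction and masses are not known exactly. Their poses are not given: they have to be found in the camera images.
- clamp: Ratchet bar clamp, screwed flat on the table, about 420 mm long: a steel rail, a head with lever and toothed rod at one end (x = -225 to -95 mm), a grey cross jaw at the other (from x = 150 to 160 mm on). Origin: on the table, on the rail's centre line, under bed. x: along the rail, the way the rod pushes, from head to jaw; y: to the side where the lever sticks out; z up.
- bed (a point): Point on the clamp's bed, straight above clamp's origin, same axes. The bed, 10 mm above the table, is the rail (50 mm wide) and two wooden battens (y = 55 to 85 and -85 to -55 mm, x = -45 to 160 mm). The pressing shoe (60 mm wide, 11 to 27 mm above the table) waits with its face at x = -35 to +1 mm; the strip goes down between it and the shelf's edge, with at least 8 mm to spare.
- pivot (a point): Top of the lever's pivot bolt in the clamp's head (x = -175, y = 41, z = 39 mm of clamp); the lever turns about the upright line through it. Each full stroke pushes the rod on one 8 mm tooth and a second pawl holds it: it cannot go back. The shoe sits on the rod by a spring of 3 N per mm, so a tooth adds about 24 N of squeeze (5 N of pull at the knob). 4 to 9 strokes are needed.
- lever (a joint): Lever angle, rad: 0 fully back (knob end leans 0.285 rad towards the shelf), 0.57 fully pulled (leans as far away from it); hard stops; stays where left. Pull from below 0.06 to above 0.50 to gain a tooth, and bring it back likewise. Pull at the knob: 0 to 2 N while the shoe is free, then 0.22 x the squeeze, within 1 N. Letting it back, the squeeze settles about 10 N lower.
- grip (a point): Middle of the lever's knob: an upright grey plastic grip, 25 mm diameter, 40 mm high (33 to 73 mm above the table), spinning freely on the lever's end, so the hand need not turn with the lever. This point is 55 mm above the table and 125 mm from the pivot. The lever's steel arm under it, 20 mm wide, has its top at 32 mm. y points along the lever, away from the pivot.
- tail_jaw: The clamp's grey cross jaw, 130 mm wide, 40 mm high, pinned somewhere along the rail's end: it does not move. Origin: on the table under the middle of its face (which looks to the shelf); axes as clamp.
- shelf: White laminated board, loose, 120 x 200 x 18 mm, flat on the clamp's bed near the cross jaw (1 to 5 mm off it, up to 6 mm off the rail's centre line). Origin: centre of its underside; x along the clamp's x (120 mm), y along its 200 mm length. Its free long edge is the face at x = -60 mm, towards the shoe; its top is 28 mm above the table.
- strip: Light wood edging strip, loose, 16 x 200 x 50 mm, standing on its narrow edge on the table. Origin: centre of its underside; x across its 16 mm thickness, y along its 200 mm length, z up (50 mm). Its two sides and its two ends are alike.
- glue: Bystander: white glue bottle, 54 mm diameter, 170 mm high, standing. Origin: centre of its underside.
- screw_jar: Bystander: jar with a steel lid, 64 mm diameter, 75 mm high, standing. Origin: centre of its underside.
- square: Bystander: try square lying flat, steel blade 150 x 28 mm, wooden stock 110 x 18 x 16 mm. Origin: at the inner end of the blade.
Things that resemble listed ones, but are neither listed nor needed, are in the scene too. Of the things shaped like the strip, the wood one is meant.

How it is judged:
On the way, in this order (a step that is already met when the one before it is completed fails the run):
1. the strip stands on the bed beside the shelf's free edge, ends flush, and is let go (x of strip in the frame of shelf between -0.086 and -0.065 m and y of strip in the frame of shelf between -0.006 and 0.006 m and z of strip in the frame of shelf between -0.003 and 0.003 m and contact force between the fingers and strip below 0.5 N), for 0.2 s.
2. the strip is squeezed against the shelf with more than 20 N (contact force between strip and shelf above 20 N), for 0.2 s.
At the end, for the whole second after the job is handed in: The strip stands upright on the bed, flat against the shelf's free edge (within 3 mm), its ends flush with the shelf's within 6 mm, and the clamp by itself holds it there with a squeeze of more than 20 N, the lever let go (contact force between strip and shelf above 20 N and x of strip in the frame of shelf between -0.071 and -0.065 m and y of strip in the frame of shelf between -0.006 and 0.006 m and z of strip in the frame of shelf between -0.003 and 0.003 m and angle between the y axis of strip and the y axis of shelf, either way round below 0.03 rad and angle between strip's own z axis and vertical below 0.05 rad and linear speed of each of strip, shelf below 0.01 m/s); the robot touches nothing.
It fails at once if the strip is squeezed against the shelf with more than 70 N (overtightened) (contact force between strip and shelf above 70 N).
It fails at once if the glue bottle is moved more than 30 mm (distance of glue from where it was at the start of the episode above 0.03 m).
It fails at once if the screw jar is moved more than 30 mm (distance of screw_jar from where it was at the start of the episode above 0.03 m).
It fails at once if the square is moved more than 30 mm (distance of square from where it was at the start of the episode above 0.03 m).
It also fails if it takes over 67 s, if anything falls off the work surface, if the arm or the gripper's body presses on something with over 40 N, if the wrist force passes 120 N, or if a joint passes its speed limit or range.

## Working session

There is one attempt and no reset: what is moved stays moved. The work goes in short steps, Python scripts to look and compute and a tool call to move; the robot and the scene stay as the last step left them, time stands still between calls to the robot, and variables do not carry over. Pictures are saved under pics/ and viewed, and the job is handed in when it is done.

Besides the shell and the picture viewer there is one more tool, called after "Request:" by a JSON object that holds its "api" and its "payload". send_rows: Moves the arm, as the interface text tells. Its arguments: {"type":"object","properties":{"rotation":{"type":"array"},"slide":{"type":"array"},"fingers":{"type":"array"},"force":{"type":"number"}},"required":["rotation","slide","fingers"]}

```bash
ls; mkdir -p pics
python3 - <<'E'
from bench import *
import cv2
s=get_state();print({k:s[k] for k in ("time","position","tool_rot","ft_force","grip_width")})
for n in("scene","top"):
    im=get_image(n);cv2.imwrite(f"pics/{n}0.png",im[:,:,::-1]);print(camera_model(n))
E
```

```text
pics
{'time': 0.0, 'position': array([ 0.18119032, -0.62369309,  0.2464567 ]), 'tool_rot': array([-3.10835201e+00, -4.42553350e-01,  5.99567052e-04]), 'ft_force': array([-0.0191044 , -0.31594589,  0.0786064 ]), 'grip_width': 0.9942803155101341}
{'intrinsics': array([[506.76827882,   0.        , 328.44264299],
       [  0.        , 506.76827882, 196.95955213],
       [  0.        ,   0.        ,   1.        ]]), 'rvec': array([ 2.11915132,  1.09594163, -0.49626339]), 'tvec': array([-0.2977528 , -0.25233764,  2.07238589])}
{'intrinsics': array([[467.82444506,   0.        , 322.59811975],
       [  0.        , 467.82444506, 199.00855907],
       [  0.        ,   0.        ,   1.        ]]), 'rvec': array([ 2.1698562 , -2.20093114,  0.05907515]), 'tvec': array([0.02705141, 0.51314726, 1.42780722])}
```

View pics/scene0.png

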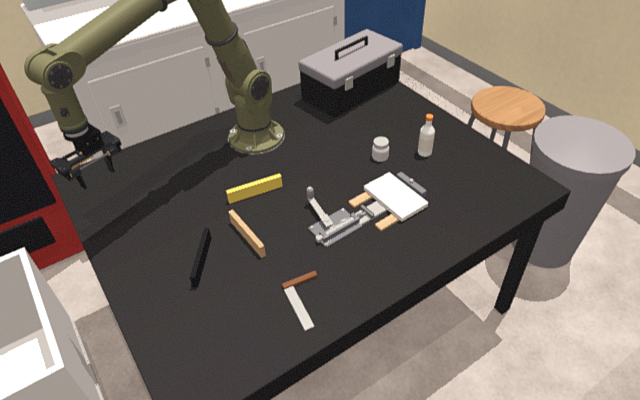

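View pics/top0.png

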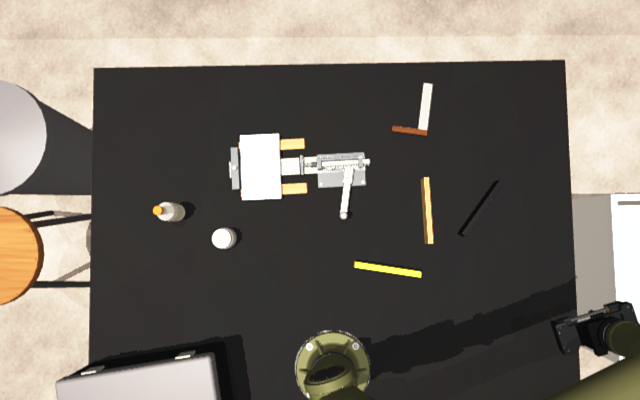

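The top view shows the wood strip near (428,210), with yellow and black decoys beside it. The shelf is at (260,166), the lever knob at about (344,215), the jar at (223,238) and the glue at (170,211). I'll enlarge the relevant areas.

```bash
cat > h.py <<'E'
import numpy as np, cv2
from bench import *
def pix2w(n,uv,z):
    c=camera_model(n);R=cv2.Rodrigues(c["rvec"])[0];t=c["tvec"]
    d=R.T@np.linalg.inv(c["intrinsics"])@np.array([uv[0],uv[1],1.]);o=-R.T@t
    return o+d*(z-o[2])/d[2]
def w2pix(n,p):
    c=camera_model(n);return cv2.projectPoints(np.array([p],float),c["rvec"],c["tvec"],c["intrinsics"],None)[0].ravel()
E
python3 - <<'E'
import cv2
a=cv2.imread("pics/top0.png")
def crop(x0,y0,w,h,k,n):
    cv2.imwrite(n,cv2.resize(a[y0:y0+h,x0:x0+w],None,fx=k,fy=k,interpolation=cv2.INTER_CUBIC))
crop(225,120,150,110,5,"pics/c1.png");crop(390,165,80,90,6,"pics/c2.png")
E
```

```text
(no output)
```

View pics/c1.png

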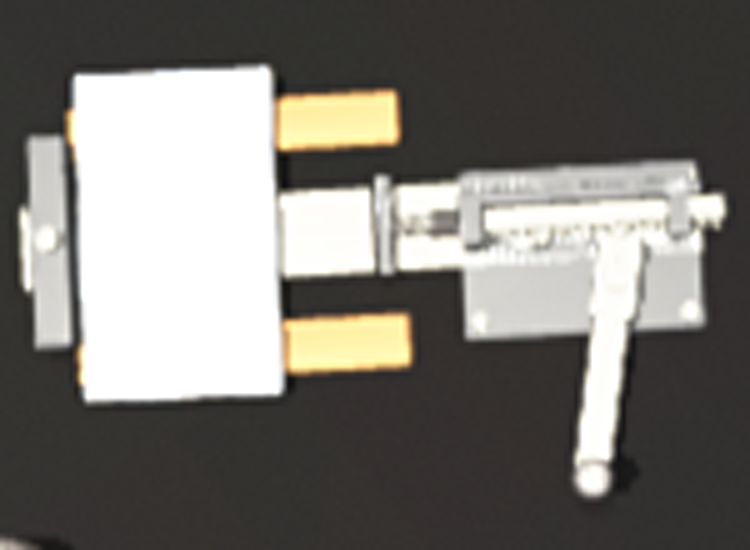

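View pics/c2.png

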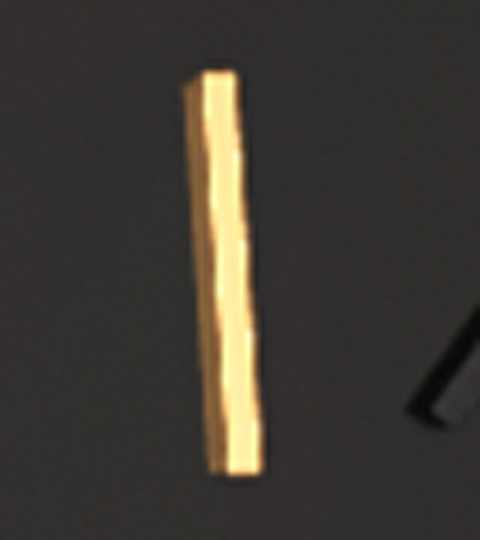

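```bash
python3 - <<'E'
from h import *
def f(c,x0,y0,k,z): return np.array([pix2w("top",(x0+(u+.5)/k-.5,y0+(v+.5)/k-.5),z) for u,v in c])
S=f([(74,74),(271,66),(283,395),(85,402)],225,120,5,.028)
print("shelf",S.round(4),S.mean(0)); 
n=np.linalg.norm
print([n(S[i]-S[(i+1)%4]) for i in range(4)])
ex=(S[0]+S[3]-S[1]-S[2]);ey=(S[3]+S[2]-S[0]-S[1]);print("ex",np.degrees(np.arctan2(ex[1],ex[0])),"ey",np.degrees(np.arctan2(ey[1],ey[0])))
T=f([(203,71),(237,71),(262,474),(228,474)],390,165,6,.05)
print("strip",T.round(4),T.mean(0),[n(T[i]-T[(i+1)%4]) for i in range(4)])
d=T[2]+T[3]-T[0]-T[1];print(np.degrees(np.arctan2(d[1],d[0])))
print("shoe",f([(376,175),(382,272)],225,120,5,.027).round(4))
print("knob",f([(593,478)],225,120,5,.073),"pivot~",f([(618,250)],225,120,5,.039))
print("jaw face",f([(67,136),(72,346)],225,120,5,.04))
print("battens ends",f([(398,91),(400,147),(411,315),(411,368)],225,120,5,.01))
E
python3 - <<'E'
import cv2
a=cv2.imread("pics/scene0.png")
cv2.imwrite("pics/c3.png",cv2.resize(a[160:270,220:440],None,fx=3.6,fy=3.6,interpolation=cv2.INTER_CUBIC))
E
```

```text
shelf [[0.7167 0.2742 0.028 ]
 [0.7198 0.1522 0.028 ]
 [0.5158 0.1465 0.028 ]
 [0.5133 0.268  0.028 ]] [0.61638851 0.21020696 0.028     ]
[np.float64(0.12203726176233716), np.float64(0.20400101198744516), np.float64(0.12155197960251299), np.float64(0.20347616417548187)]
ex 91.32064339755233 ey -178.3268061492292
strip [[ 0.5752 -0.2857  0.05  ]
 [ 0.575  -0.3027  0.05  ]
 [ 0.373  -0.3095  0.05  ]
 [ 0.3733 -0.2926  0.05  ]] [ 0.47413286 -0.29761201  0.05      ] [np.float64(0.017064165939290398), np.float64(0.20206336528641466), np.float64(0.01690951468752747), np.float64(0.2020927769620084)]
-178.06309803452746
shoe [[0.651  0.088  0.027 ]
 [0.5908 0.085  0.027 ]]
knob [[ 0.46105808 -0.04096351  0.073     ]] pivot~ [[ 0.60072635 -0.05971999  0.039     ]]
jaw face [[0.67590048 0.2763469  0.04      ]
 [0.54681532 0.27363476 0.04      ]]
battens ends [[0.70643056 0.07464947 0.01      ]
 [0.6710907  0.07380581 0.01      ]
 [0.5656659  0.06818173 0.01      ]
 [0.53263727 0.06857232 0.01      ]]
```

View pics/c3.png

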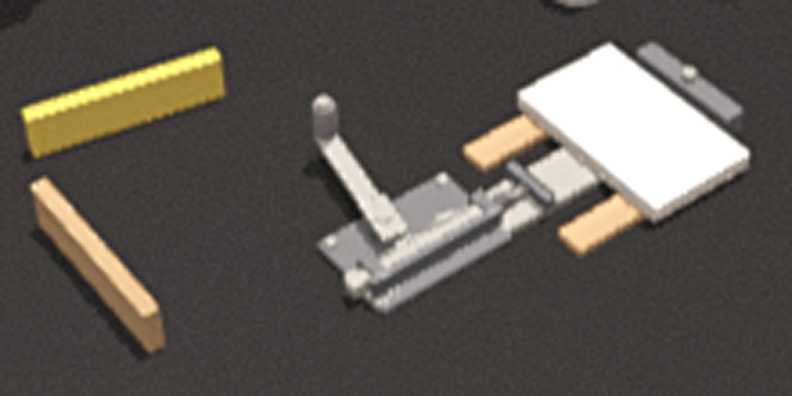

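```bash
cat >> h.py <<'E'
from scipy.spatial.transform import Rotation as Ro
def plan(p,yaw=None):
    "yaw: world direction of tool x (deg), tool down"
    s=get_state();R=Ro.from_rotvec(s["tool_rot"])
    x=R.as_matrix()[:,0];y0=np.degrees(np.arctan2(x[1],x[0]))
    print("t",round(s["time"],2),"pos",s["position"].round(4),"yaw",y0.round(2),"F",np.round(s["ft_force"],1),"w",round(float(s["grip_width"]),3))
    if yaw is None: yaw=y0
    T=Ro.from_euler("z",yaw,degrees=True)*Ro.from_euler("x",180,degrees=True)
    print("rot",np.degrees((R.inv()*T).as_rotvec()).round(2),"slide",(1000*R.inv().apply(np.array(p)-s["position"])).round(1))
E
python3 - <<'E'
from h import *
plan((.474,-.2976,.15),1.9)
print("glue",pix2w("top",(176,211),.1),pix2w("scene",(426,154),.0),"jar",pix2w("top",(223,238),.075))
E
```

```text
t 0.1 pos [ 0.1812 -0.6238  0.2466] yaw 16.21 F [ 0.1 -0.1 -0.2] w 0.998
rot [-0.1   0.02 14.31] slide [ 372.2 -231.3   96.9]
glue [0.47943946 0.44622215 0.1       ] [0.50015646 0.47503335 0.        ] jar [0.39877721 0.31476296 0.075     ]
```

Request:
{"api": "send_rows", "payload": {"rotation": [[0,0,7],[-0.1,0,14.3],[-0.1,0,14.3],[-0.1,0,14.3],[-0.1,0,14.3],[-0.1,0,14.3],[-0.1,0,14.3],[-0.1,0,14.3],[-0.1,0,14.3],[-0.1,0,14.3],[-0.1,0,14.3],[-0.1,0,14.3]], "slide": [[20,-12,0],[60,-36,10],[100,-62,20],[140,-87,35],[180,-112,45],[220,-137,55],[260,-162,65],[300,-187,80],[340,-211,90],[365,-226,96],[372.2,-231.3,97],[372.2,-231.3,97]], "fingers": [-1,-1,-1,-1,-1,-1,-1,-1,-1,-1,-1,-1], "force": 25}}

```text
time: 1.3
position: [0.4746, -0.2971, 0.1501]
tool_rot: [3.14, 0.057, -0.001]
ft_force: [-1.2, -0.7, 0.6]
grip_width: 1.0
```

Run:
```python
from h import *
plan((.474,-.2976,.050),1.9)
```

```text
t 1.3 pos [ 0.4746 -0.2971  0.1501] yaw 2.07 F [-1.2 -0.7  0.6] w 1.0
rot [0.07 0.04 0.17] slide [ -0.5   0.4 100.1]
```

Request:
{"api": "send_rows", "payload": {"rotation": [[0,0,0],[0,0,0],[0,0,0],[0,0,0],[0,0,0],[0,0,0],[0,0,0],[0,0,0],[0,0,0],[0,0,0],[0,0,0]], "slide": [[0,0,25],[0,0,55],[0,0,80],[-0.5,0.4,95],[-0.5,0.4,100],[-0.5,0.4,100],[-0.5,0.4,100],[-0.5,0.4,100],[-0.5,0.4,100],[-0.5,0.4,100],[-0.5,0.4,100]], "fingers": [-1,-1,-1,-1,-1,-1,1,1,1,1,1], "force": 25}}

```text
time: 2.4
position: [0.4739, -0.2988, 0.0509]
tool_rot: [3.139, 0.052, 0.001]
ft_force: [-0.8, 0.2, -0.2]
grip_width: 0.628
```

Request:
{"api": "send_rows", "payload": {"rotation": [[0,0,0],[0,0,0],[0,0,0],[0,0,0],[0,0,0],[0,0,0]], "slide": [[0,0,0],[0,0,0],[0,0,0],[0,0,0],[0,0,0],[0,0,0]], "fingers": [1,1,1,1,1,1]}}

```text
time: 3.0
position: [0.4738, -0.2987, 0.0505]
tool_rot: [3.14, 0.052, 0.0]
ft_force: [0.7, 0.8, -0.4]
grip_width: 0.181
```

Run:
```python
from h import *
plan((.474,-.2976,.050))
```

```text
t 3.0 pos [ 0.4738 -0.2987  0.0505] yaw 1.91 F [ 0.7  0.8 -0.4] w 0.181
rot [ 0.09 -0.01 -0.  ] slide [ 0.3 -1.1  0.5]
```

Run:
```python
from h import *
plan((.6182,.136,.16),1.7)
```

```text
t 3.0 pos [ 0.4738 -0.2987  0.0505] yaw 1.91 F [ 0.7  0.8 -0.4] w 0.181
rot [ 0.09 -0.01  0.21] slide [ 158.8 -429.5 -110.2]
```

Request:
{"api": "send_rows", "payload": {"rotation": [[0,0,0],[0,0,0],[0,0,0],[0,0,0],[0,0,0],[0,0,0],[0,0,0],[0,0,0],[0,0,0],[0,0,0],[0,0,0],[0,0,0]], "slide": [[0,0,-10],[0,0,-30],[0,0,-60],[0,0,-90],[5,-13,-110],[15,-40,-130],[29,-77,-130],[43,-117,-130],[58,-157,-130],[73,-197,-130],[84,-227,-130],[88,-238,-130]], "fingers": [1,1,1,1,1,1,1,1,1,1,1,1]}}

```text
time: 4.2
position: [0.5545, -0.0531, 0.1809]
tool_rot: [3.141, 0.062, 0.002]
ft_force: [0.4, -0.4, -0.4]
grip_width: 0.181
```

Request:
{"api": "send_rows", "payload": {"rotation": [[0,0,0],[0,0,0],[0,0,0.2],[0,0,0.2],[0,0,0.2],[0,0,0.2],[0,0,0.2],[0,0,0.2],[0,0,0.2],[0,0,0.2]], "slide": [[4,-10,0],[15,-40,0],[30,-80,0],[44,-120,5],[57,-155,12],[66,-180,20],[70,-189,20],[70.8,-191.5,20],[70.8,-191.5,20],[70.8,-191.5,20]], "fingers": [1,1,1,1,1,1,1,1,1,1]}}

```text
time: 5.2
position: [0.6186, 0.1332, 0.1602]
tool_rot: [3.138, 0.042, 0.001]
ft_force: [-0.1, -0.9, -1.1]
grip_width: 0.185
```

Run:
```python
from h import *
plan((.6182,.136,.085),1.7)
```

```text
t 5.2 pos [0.6186 0.1332 0.1602] yaw 1.52 F [-0.1 -0.9 -1.1] w 0.185
rot [ 0.2  -0.04 -0.18] slide [-0.3 -3.1 75.2]
```

Request:
{"api": "send_rows", "payload": {"rotation": [[0,0,0],[0,0,0],[0.2,0,-0.2],[0.2,0,-0.2],[0.2,0,-0.2],[0.2,0,-0.2],[0.2,0,-0.2]], "slide": [[0,0,10],[-0.3,-3,35],[-0.3,-3,60],[-0.3,-3,75],[-0.3,-3,75],[-0.3,-3,75],[-0.3,-3,75]], "fingers": [1,1,1,1,1,1,1]}}

```text
time: 5.9
position: [0.6188, 0.139, 0.0863]
tool_rot: [-3.139, -0.052, -0.004]
ft_force: [0.6, -0.6, 0.3]
grip_width: 0.183
```

Run:
```python
from h import *
plan((.6182,.136,.0605),1.7)
for n,(x0,y0,w,h) in dict(top=(225,120,150,110),scene=(330,130,130,110)).items():
    im=get_image(n)[:,:,::-1];k=5
    cv2.imwrite(f"pics/{n}1.png",cv2.resize(im[y0:y0+h,x0:x0+w],None,fx=k,fy=k,interpolation=cv2.INTER_CUBIC))
```

```text
t 5.9 pos [0.6188 0.139  0.0863] yaw 1.89 F [ 0.6 -0.6  0.3] w 0.183
rot [-0.12 -0.15  0.19] slide [-0.8  3.  25.8]
```

View pics/top1.png

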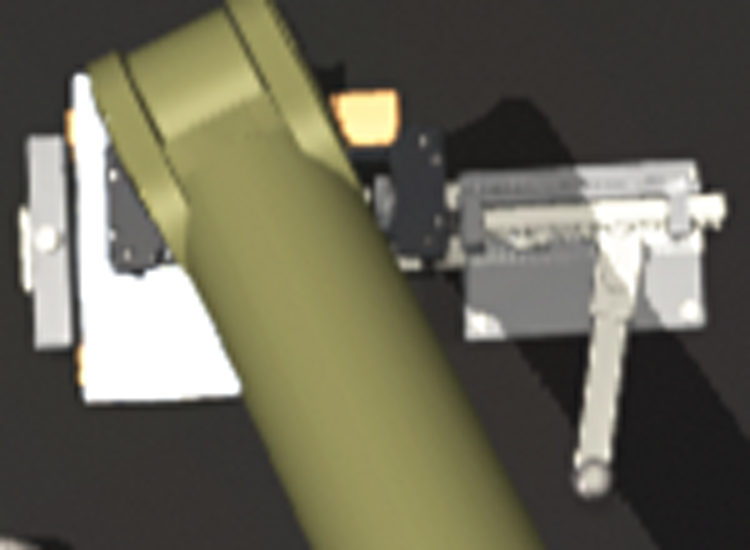

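View pics/scene1.png

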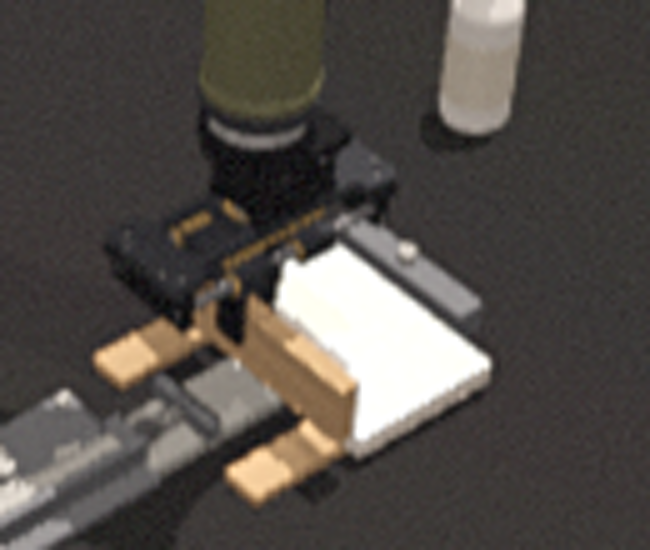

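Run:
```python
from h import *
f=lambda u,v,z: pix2w("scene",(330+(u+.5)/5-.5,130+(v+.5)/5-.5),z).round(4)
print("strip top corner shelf side",f(357,380,.086)); print("shelf corner",f(352,443,.028),f(492,363,.028),f(345,238,.028))
plan((.6182,.136,.0605),1.7)
```

```text
strip top corner shelf side [0.7226 0.148  0.086 ]
shelf corner [0.7237 0.1487 0.028 ] [0.7218 0.2753 0.028 ] [0.5645 0.2787 0.028 ]
t 6.0 pos [0.6187 0.139  0.0862] yaw 1.9 F [-0.3 -0.3 -0.6] w 0.18
rot [-0.11 -0.15  0.2 ] slide [-0.7  3.  25.7]
```

Request:
{"api": "send_rows", "payload": {"rotation": [[0,0,0.2],[0,0,0.2],[0,0,0.2],[0,0,0.2],[0,0,0.2],[0,0,0.2],[0,0,0.2],[0,0,0.2]], "slide": [[0,2,0],[0,4,0],[0,4,5],[0,4,12],[0,4,18],[0,4,22],[0,4,24.5],[0,4,24.5]], "fingers": [1,1,1,1,1,1,1,1]}}

```text
time: 6.8
position: [0.6178, 0.1349, 0.0605]
tool_rot: [-3.14, -0.047, 0.001]
ft_force: [-0.4, -0.5, 1.8]
grip_width: 0.177
```

Run:
```python
from h import *
plan((.6187,.135,.0605),1.7)
for n,(x0,y0,w,h) in dict(scene=(330,130,130,110)).items():
    im=get_image(n)[:,:,::-1];k=5
    cv2.imwrite(f"pics/{n}2.png",cv2.resize(im[y0:y0+h,x0:x0+w],None,fx=k,fy=k,interpolation=cv2.INTER_CUBIC))
```

```text
t 6.8 pos [0.6178 0.1349 0.0605] yaw 1.72 F [-0.4 -0.5  1.8] w 0.177
rot [-0.08  0.02  0.02] slide [ 0.9 -0.   0. ]
```

View pics/scene2.png

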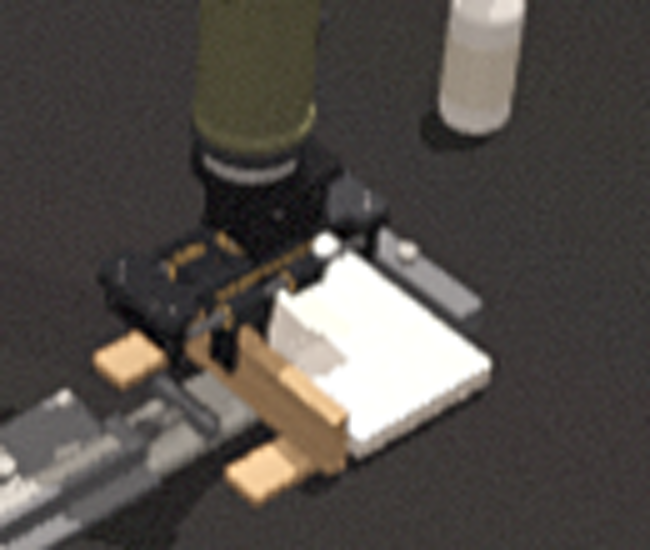

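Run:
```python
from h import *
f=lambda u,v,z: pix2w("scene",(330+(u+.5)/5-.5,130+(v+.5)/5-.5),z).round(4)
print("strip top corner shelf side",f(348,410,.06),"bottom",f(345,470,.01)); print("shelf corner",f(358,447,.028),"bottom",f(358,460,.010))
# predicted pixel of ideal corners
for p in [(.7178,.1379+.008,.0605),(.7178,.1379-.008,.0105)]:
    q=w2pix("scene",p); print((q-[330,130])*5)
```

```text
strip top corner shelf side [0.7215 0.144  0.06  ] bottom [0.7275 0.1412 0.01  ]
shelf corner [0.7288 0.1495 0.028 ] bottom [0.7256 0.1541 0.01  ]
[344.60731515 402.96060266]
[320.54023486 466.10219364]
```

Request:
{"api": "send_rows", "payload": {"rotation": [[0,0,0],[0,0,0],[0,0,0],[0,0,0],[0,0,0],[0,0,0],[0,0,0],[0,0,0],[0,0,0],[0,0,0],[0,0,0]], "slide": [[0,0,0],[0,0,0],[0,0,0],[0,0,0],[0,0,-15],[0,0,-50],[0,0,-90],[-20,40,-110],[-45,85,-110],[-70,130,-110],[-80,150,-110]], "fingers": [-0.5,-0.5,-0.5,-0.5,-0.5,-0.5,-0.5,-0.5,-0.5,-0.5,-0.5]}}

```text
time: 7.95
position: [0.5409, -0.0224, 0.1713]
tool_rot: [3.14, 0.04, 0.001]
ft_force: [-0.5, 0.3, -0.1]
grip_width: 0.747
```

Run:
```python
from h import *
plan((.46,-.041,.2),1.7)
for n,(x0,y0,w,h) in dict(top=(225,120,150,110),scene=(330,130,130,110)).items():
    im=get_image(n)[:,:,::-1];k=5
    cv2.imwrite(f"pics/{n}3.png",cv2.resize(im[y0:y0+h,x0:x0+w],None,fx=k,fy=k,interpolation=cv2.INTER_CUBIC))
```

```text
t 7.95 pos [ 0.5409 -0.0224  0.1713] yaw 1.45 F [-0.5  0.3 -0.1] w 0.747
rot [ 0.08 -0.04 -0.25] slide [-81.3  16.6 -28.7]
```

View pics/scene3.png

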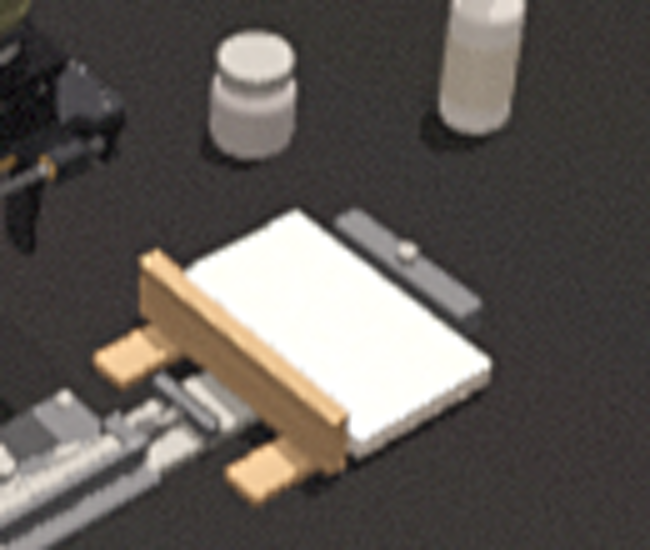

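View pics/top3.png

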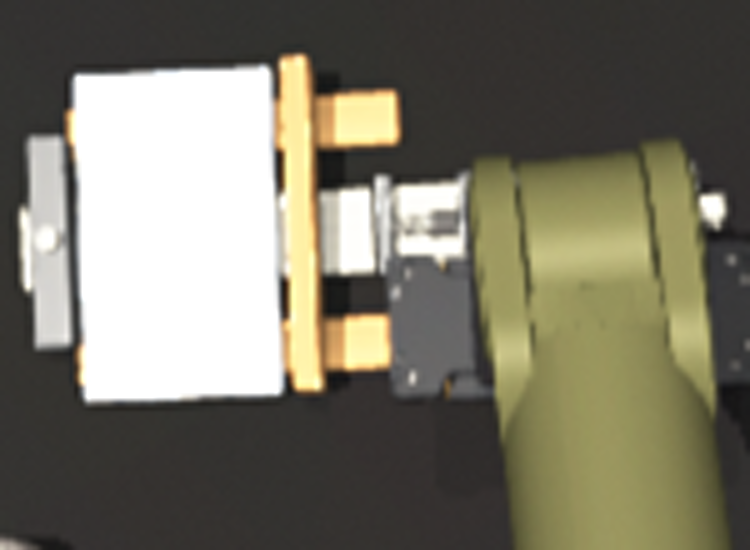

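Run:
```python
from h import *
f=lambda c,z: np.array([pix2w("top",(225+(u+.5)/5-.5,120+(v+.5)/5-.5),z) for u,v in c])
T=f([(281,57),(307,55),(325,389),(297,392)],.06);print(T.round(4))
S=f([(74,74),(271,66),(283,395),(85,402)],.028)
ex=(S[0]+S[3]-S[1]-S[2]);ex/=np.linalg.norm(ex);ey=np.array([-ex[1],ex[0],0])
d=T.mean(0)-S.mean(0);print(d@ex,d@ey)
d=T[2]+T[3]-T[0]-T[1];print(np.degrees(np.arctan2(d[1],d[0])))
g=lambda u,v,z: pix2w("scene",(330+(u+.5)/5-.5,130+(v+.5)/5-.5),z)
# scene: strip vs shelf, far and near ends
for a in [((346,411),.06),((153,252),.06),((357,440),.028),((297,211),.028),((489,363),.028)]: print(a,g(*a[0],a[1]).round(4))
```

```text
[[0.7185 0.1429 0.06  ]
 [0.7195 0.1271 0.06  ]
 [0.517  0.1182 0.06  ]
 [0.5154 0.135  0.06  ]]
-0.07943793665280265 0.0006133440249061949
-177.61978443138443
((346, 411), 0.06) [0.7214 0.1423 0.06  ]
((153, 252), 0.06) [0.5233 0.1356 0.06  ]
((357, 440), 0.028) [0.7235 0.1532 0.028 ]
((297, 211), 0.028) [0.5212 0.27   0.028 ]
((489, 363), 0.028) [0.7206 0.2737 0.028 ]
```

Request:
{"api": "send_rows", "payload": {"rotation": [[0,0,0],[0,0,0],[0,0,0],[0,0,0],[0,0,0]], "slide": [[-20,4,0],[-50,10,0],[-75,15,0],[-80.5,17,0],[-80.5,17,0]], "fingers": [-1,-1,-1,-1,-1]}}

```text
time: 8.55
position: [0.463, -0.0366, 0.1709]
tool_rot: [-3.14, -0.048, -0.003]
ft_force: [0.1, 0.5, -0.2]
grip_width: 0.992
```

Run:
```python
from h import *
plan((.461,-.041,.063),1.7)
im=get_image("scene")[:,:,::-1];k=5;x0,y0,w,h=250,150,150,110
cv2.imwrite(f"pics/s4.png",cv2.resize(im[y0:y0+h,x0:x0+w],None,fx=k,fy=k,interpolation=cv2.INTER_CUBIC))
for z in (.033,.073):
  q=w2pix("scene",(.461,-.041,z));print((q-[x0,y0])*k)
```

```text
t 8.55 pos [ 0.463  -0.0366  0.1709] yaw 1.74 F [ 0.1  0.5 -0.2] w 0.992
rot [-0.05 -0.12  0.04] slide [ -2.3   4.4 107.9]
[292.51609037 230.74723206]
[289.71474592 188.16031493]
```

View pics/s4.png

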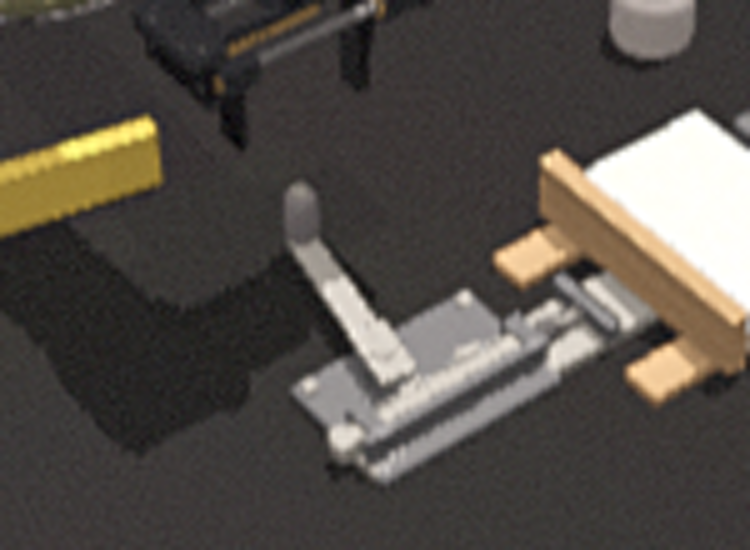

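Run:
```python
from h import *
for uv,z in [((300,190),.073),((301,212),.053),((301,235),.033),((400,365),.039)]: print(pix2w("scene",(250+(uv[0]+.5)/5-.5,150+(uv[1]+.5)/5-.5),z))
```

```text
[ 0.46419732 -0.03633938  0.073     ]
[ 0.46450927 -0.03682876  0.053     ]
[ 0.46554381 -0.03860797  0.033     ]
[ 0.61218136 -0.05721168  0.039     ]
```

Request:
{"api": "send_rows", "payload": {"rotation": [[0,0,0],[0,0,0],[0,0,0],[0,0,0],[0,0,0],[0,0,0],[0,0,0],[0,0,0],[0,0,0],[0,0,0],[0,0,0],[0,0,0]], "slide": [[-1,2.4,20],[-1,2.4,55],[-1,2.4,85],[-1,2.4,103],[-1,2.4,108],[-1,2.4,108],[-1,2.4,108],[-1,2.4,108],[-1,2.4,108],[-1,2.4,108],[-1,2.4,108],[-1,2.4,108]], "fingers": [-1,-1,-1,-1,-1,1,1,1,1,1,1,1], "force": 40}}

```text
time: 9.8
position: [0.4616, -0.0394, 0.0621]
tool_rot: [-3.14, -0.047, -0.001]
ft_force: [0.3, -0.6, -0.1]
grip_width: 0.449
```

Request:
{"api": "send_rows", "payload": {"rotation": [[0,0,0],[0,0,0],[0,0,0]], "slide": [[0,0,0],[0,0,0],[0,0,0]], "fingers": [1,1,1]}}

```text
time: 10.1
position: [0.4615, -0.0393, 0.062]
tool_rot: [-3.14, -0.047, -0.0]
ft_force: [-0.2, 0.1, -0.0]
grip_width: 0.276
```

Run:
```python
from h import *
plan((.461,-.03,.063),1.7)
im=get_image("scene")[:,:,::-1];k=5;x0,y0,w,h=250,150,150,110
cv2.imwrite(f"pics/s5.png",cv2.resize(im[y0:y0+h,x0:x0+w],None,fx=k,fy=k,interpolation=cv2.INTER_CUBIC))
```

```text
t 10.1 pos [ 0.4615 -0.0393  0.062 ] yaw 1.7 F [-0.2  0.1 -0. ] w 0.276
rot [-0.1 -0.   0. ] slide [-0.2 -9.4 -1. ]
```

View pics/s5.png

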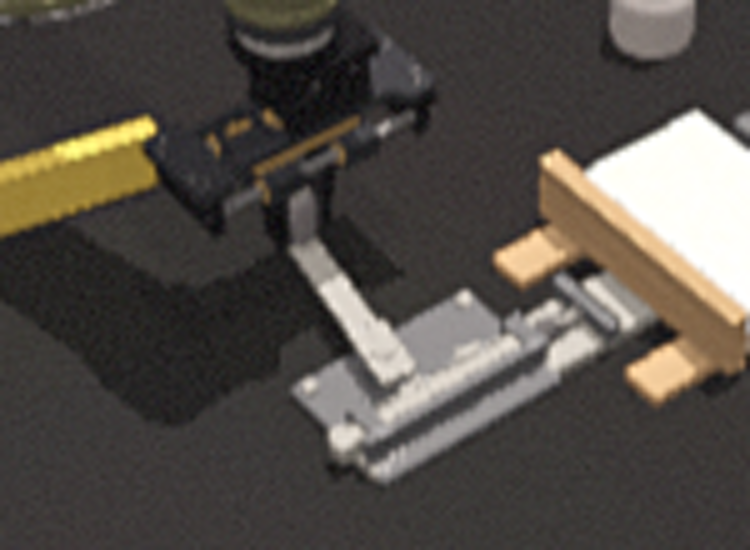

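Request:
{"api": "send_rows", "payload": {"rotation": [[0,0,0],[0,0,0],[0,0,0],[0,0,0]], "slide": [[0.5,-3,0],[1,-6,0],[1,-6,0],[1,-6,0]], "fingers": [1,1,1,1]}}

```text
time: 10.55
position: [0.4625, -0.0329, 0.062]
tool_rot: [-3.139, -0.048, -0.001]
ft_force: [0.8, 0.1, 0.5]
grip_width: 0.27
```

Request:
{"api": "send_rows", "payload": {"rotation": [[0,0,0],[0,0,0],[0,0,0]], "slide": [[0.6,-2,0],[0.6,-2,0],[0.6,-2,0]], "fingers": [1,1,1]}}

```text
time: 10.85
position: [0.4629, -0.0311, 0.062]
tool_rot: [-3.139, -0.047, -0.0]
ft_force: [0.4, 0.5, 0.7]
grip_width: 0.269
```

Request:
{"api": "send_rows", "payload": {"rotation": [[0,0,0],[0,0,0],[0,0,0]], "slide": [[0.6,-2,0],[0.6,-2,0],[0.6,-2,0]], "fingers": [1,1,1]}}

```text
time: 11.15
position: [0.4633, -0.0291, 0.062]
tool_rot: [-3.139, -0.047, 0.0]
ft_force: [-1.1, 0.9, 1.2]
grip_width: 0.272
```

Request:
{"api": "send_rows", "payload": {"rotation": [[0,0,0],[0,0,0],[0,0,0]], "slide": [[0.6,-2,0],[0.6,-2,0],[0.6,-2,0]], "fingers": [1,1,1]}}

```text
time: 11.45
position: [0.4638, -0.027, 0.062]
tool_rot: [-3.139, -0.047, 0.0]
ft_force: [-1.5, -0.1, 1.6]
grip_width: 0.274
```

Request:
{"api": "send_rows", "payload": {"rotation": [[0,0,0],[0,0,0],[0,0,0]], "slide": [[0.6,-2,0],[0.6,-2,0],[0.6,-2,0]], "fingers": [1,1,1]}}

```text
time: 11.75
position: [0.4642, -0.0258, 0.062]
tool_rot: [-3.14, -0.046, 0.001]
ft_force: [-4.1, -2.6, 2.0]
grip_width: 0.267
```

```bash
cat > arc.py <<'E'
from h import *
import sys
def arc(t0,t1,yc=92.,ex=(0,0)):
    s=get_state();R=Ro.from_rotvec(s["tool_rot"])
    pos=lambda t: .125*np.array([np.cos(np.radians(yc+90)-(.285-t)),np.sin(np.radians(yc+90)-(.285-t)),0])
    r=[]
    for u in (.06,.2,.38,.56,.74,.88,.97,1,):
        r.append((1000*R.inv().apply(pos(t0+(t1-t0)*u)-pos(t0))+[ex[0]*u,ex[1]*u,0]).round(1).tolist())
    print(s["position"].round(4));print([[q[0],q[1],0] for q in r])
arc(0.01,.545);arc(.545,.01)
E
python3 arc.py
```

```text
[ 0.4642 -0.0258  0.062 ]
[[-1.0, 3.9, 0], [-2.9, 13.1, 0], [-4.2, 25.0, 0], [-4.5, 37.0, 0], [-3.5, 49.0, 0], [-2.0, 58.3, 0], [-0.6, 64.1, 0], [-0.1, 66.1, 0]]
[ 0.4642 -0.0258  0.062 ]
[[-1.0, -3.9, 0], [-2.8, -13.1, 0], [-4.1, -25.0, 0], [-4.3, -37.1, 0], [-3.3, -49.1, 0], [-1.8, -58.3, 0], [-0.4, -64.1, 0], [0.1, -66.1, 0]]
```

Request:
{"api": "send_rows", "payload": {"rotation": [[0,0,0],[0,0,0],[0,0,0]], "slide": [[-0.8,1.3,0],[-0.8,1.3,0],[-0.8,1.3,0]], "fingers": [1,1,1]}}

```text
time: 12.05
position: [0.464, -0.0262, 0.062]
tool_rot: [-3.139, -0.047, -0.001]
ft_force: [-1.0, 1.0, 1.5]
grip_width: 0.27
```

Request:
{"api": "send_rows", "payload": {"rotation": [[0,0,0],[0,0,0],[0,0,0],[0,0,0],[0,0,0],[0,0,0],[0,0,0],[0,0,0],[0,0,0],[0,0,0]], "slide": [[-1,3.9,0],[-2.9,13.1,0],[-4.2,25,0],[-4.5,37,0],[-3.5,49,0],[-2,58.3,0],[-0.6,64.1,0],[-0.1,66.1,0],[-0.1,66.1,0],[-0.1,66.1,0]], "fingers": [1,1,1,1,1,1,1,1,1,1]}}

```text
time: 13.05
position: [0.4659, -0.0926, 0.062]
tool_rot: [-3.14, -0.048, -0.001]
ft_force: [2.1, -0.0, -1.6]
grip_width: 0.271
```

Run:
```python
from h import *
plan((.461,-.03,.063),1.7)
im=get_image("scene")[:,:,::-1];k=5;x0,y0,w,h=290,150,150,110
cv2.imwrite(f"pics/s6.png",cv2.resize(im[y0:y0+h,x0:x0+w],None,fx=k,fy=k,interpolation=cv2.INTER_CUBIC))
```

```text
t 13.05 pos [ 0.4659 -0.0926  0.062 ] yaw 1.73 F [ 2.1 -0.  -1.6] w 0.271
rot [-0.07 -0.04  0.03] slide [ -3.  -62.7  -1. ]
```

View pics/s6.png

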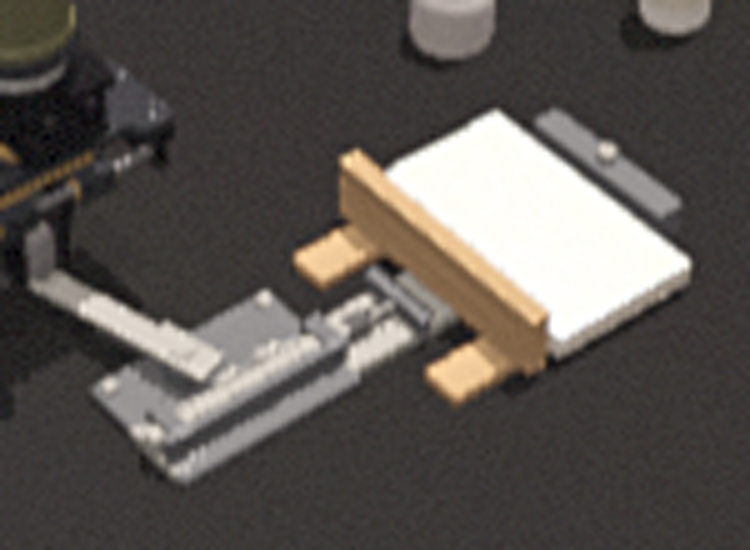

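Request:
{"api": "send_rows", "payload": {"rotation": [[0,0,0],[0,0,0],[0,0,0],[0,0,0],[0,0,0],[0,0,0],[0,0,0],[0,0,0],[0,0,0],[0,0,0]], "slide": [[-1,-3.9,0],[-2.8,-13.1,0],[-4.1,-25,0],[-4.3,-37.1,0],[-3.3,-49.1,0],[-1.8,-58.3,0],[-0.4,-64.1,0],[0.1,-66.1,0],[0.1,-66.1,0],[0.1,-66.1,0]], "fingers": [1,1,1,1,1,1,1,1,1,1]}}

```text
time: 14.1
position: [0.4638, -0.0266, 0.062]
tool_rot: [-3.139, -0.046, -0.0]
ft_force: [4.0, -0.2, -2.4]
grip_width: 0.265
```

Request:
{"api": "send_rows", "payload": {"rotation": [[0,0,0],[0,0,0],[0,0,0],[0,0,0],[0,0,0],[0,0,0],[0,0,0],[0,0,0],[0,0,0],[0,0,0]], "slide": [[-1,3.9,0],[-2.9,13.1,0],[-4.2,25,0],[-4.5,37,0],[-3.5,49,0],[-2,58.3,0],[-0.6,64.1,0],[-0.1,66.1,0],[-0.1,66.1,0],[-0.1,66.1,0]], "fingers": [1,1,1,1,1,1,1,1,1,1]}}

```text
time: 15.1
position: [0.466, -0.0931, 0.062]
tool_rot: [-3.139, -0.045, -0.001]
ft_force: [4.2, 0.8, -2.5]
grip_width: 0.275
```

Run:
```python
from h import *
plan((.461,-.03,.063),1.7)
im=get_image("scene")[:,:,::-1];k=5;x0,y0,w,h=290,150,150,110
cv2.imwrite(f"pics/s7.png",cv2.resize(im[y0:y0+h,x0:x0+w],None,fx=k,fy=k,interpolation=cv2.INTER_CUBIC))
```

```text
t 15.1 pos [ 0.466  -0.0931  0.062 ] yaw 1.65 F [ 4.2  0.8 -2.5] w 0.275
rot [-0.15 -0.05 -0.05] slide [ -3.1 -63.2  -0.8]
```

View pics/s7.png

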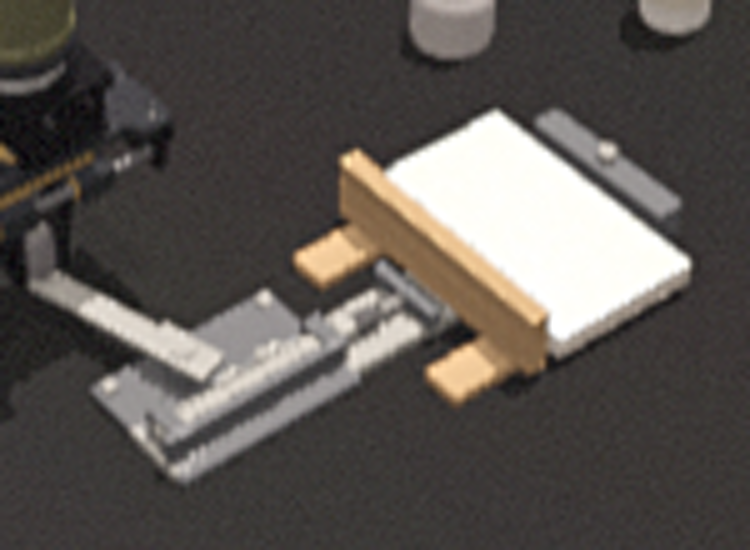

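The shoe moves up one tooth per stroke and still hasn't reached the strip. I'll continue with a slight correction in x.

Request:
{"api": "send_rows", "payload": {"rotation": [[0,0,0],[0,0,0],[0,0,0],[0,0,0],[0,0,0],[0,0,0],[0,0,0],[0,0,0],[0,0,0],[0,0,0]], "slide": [[-0.6,-3.9,0],[-2.2,-13.1,0],[-3.4,-25,0],[-3.6,-37.1,0],[-2.6,-49.1,0],[-1.1,-58.3,0],[0.4,-64.1,0],[0.9,-66.1,0],[0.9,-66.1,0],[0.9,-66.1,0]], "fingers": [1,1,1,1,1,1,1,1,1,1]}}

```text
time: 16.15
position: [0.464, -0.0264, 0.0619]
tool_rot: [-3.139, -0.046, 0.002]
ft_force: [-1.9, 1.1, 4.1]
grip_width: 0.276
```

Request:
{"api": "send_rows", "payload": {"rotation": [[0,0,0],[0,0,0],[0,0,0],[0,0,0],[0,0,0],[0,0,0],[0,0,0],[0,0,0],[0,0,0],[0,0,0]], "slide": [[-1,3.9,0],[-2.9,13.1,0],[-4.2,25,0],[-4.5,37,0],[-3.5,49,0],[-2,58.3,0],[-0.6,64.1,0],[-0.1,66.1,0],[-0.1,66.1,0],[-0.1,66.1,0]], "fingers": [1,1,1,1,1,1,1,1,1,1]}}

```text
time: 17.15
position: [0.4663, -0.0937, 0.0619]
tool_rot: [-3.14, -0.046, 0.001]
ft_force: [-3.3, -0.3, 4.8]
grip_width: 0.272
```

Run:
```python
from h import *
plan((.461,-.03,.063),1.7)
im=get_image("scene")[:,:,::-1];k=5;x0,y0,w,h=290,150,150,110
cv2.imwrite(f"pics/s8.png",cv2.resize(im[y0:y0+h,x0:x0+w],None,fx=k,fy=k,interpolation=cv2.INTER_CUBIC))
```

```text
t 17.15 pos [ 0.4663 -0.0937  0.0619] yaw 1.68 F [-3.3 -0.3  4.8] w 0.272
rot [-0.05  0.02 -0.02] slide [ -3.5 -63.8  -1. ]
```

View pics/s8.png

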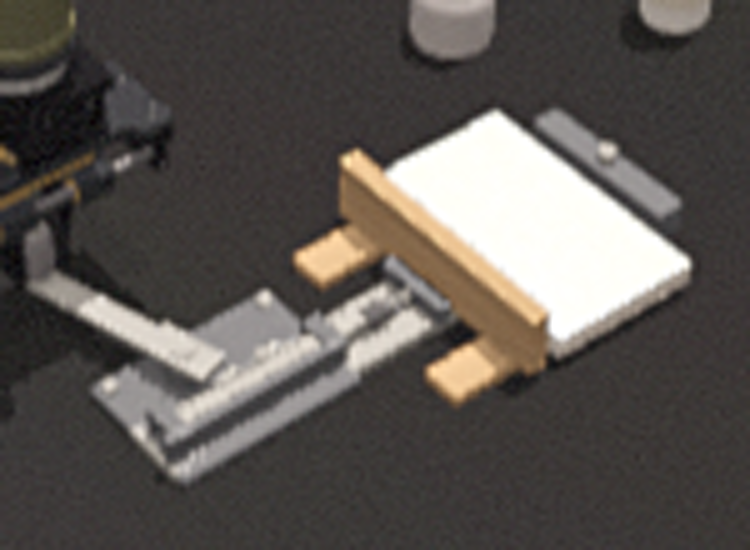

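Request:
{"api": "send_rows", "payload": {"rotation": [[0,0,0],[0,0,0],[0,0,0],[0,0,0],[0,0,0],[0,0,0],[0,0,0],[0,0,0],[0,0,0],[0,0,0]], "slide": [[-1.4,-3.9,0],[-3.2,-13.1,0],[-4.5,-25,0],[-4.7,-37.1,0],[-3.7,-49.1,0],[-2.2,-58.3,0],[-0.8,-64.1,0],[-0.3,-66.1,0],[-0.3,-66.1,0],[-0.3,-66.1,0]], "fingers": [1,1,1,1,1,1,1,1,1,1]}}

```text
time: 18.2
position: [0.464, -0.0262, 0.0619]
tool_rot: [-3.139, -0.046, 0.001]
ft_force: [-1.9, -0.1, 3.9]
grip_width: 0.27
```

Request:
{"api": "send_rows", "payload": {"rotation": [[0,0,0],[0,0,0],[0,0,0],[0,0,0],[0,0,0],[0,0,0],[0,0,0],[0,0,0],[0,0,0],[0,0,0]], "slide": [[-1,3.9,0],[-2.9,13.1,0],[-4.2,25,0],[-4.5,37,0],[-3.5,49,0],[-2,58.3,0],[-0.6,64.1,0],[-0.1,66.1,0],[-0.1,66.1,0],[-0.1,66.1,0]], "fingers": [1,1,1,1,1,1,1,1,1,1]}}

```text
time: 19.2
position: [0.466, -0.0928, 0.0619]
tool_rot: [-3.14, -0.047, -0.0]
ft_force: [-1.7, -0.0, 3.8]
grip_width: 0.274
```

Run:
```python
from h import *
plan((.461,-.03,.063),1.7)
im=get_image("scene")[:,:,::-1];k=5;x0,y0,w,h=290,150,150,110
cv2.imwrite(f"pics/s9.png",cv2.resize(im[y0:y0+h,x0:x0+w],None,fx=k,fy=k,interpolation=cv2.INTER_CUBIC))
```

```text
t 19.2 pos [ 0.466  -0.0928  0.0619] yaw 1.73 F [-1.7 -0.   3.8] w 0.274
rot [-0.06 -0.    0.03] slide [ -3.1 -62.9  -1. ]
```

View pics/s9.png

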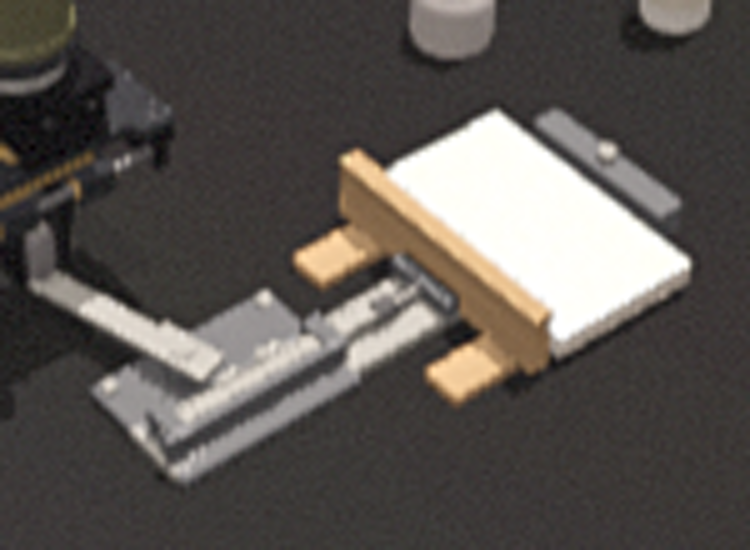

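Request:
{"api": "send_rows", "payload": {"rotation": [[0,0,0],[0,0,0],[0,0,0],[0,0,0],[0,0,0],[0,0,0],[0,0,0],[0,0,0],[0,0,0],[0,0,0]], "slide": [[-1,-3.9,0],[-2.8,-13.1,0],[-4.1,-25,0],[-4.3,-37.1,0],[-3.3,-49.1,0],[-1.8,-58.3,0],[-0.4,-64.1,0],[0.0,-66.1,0],[0.0,-66.1,0],[0.0,-66.1,0]], "fingers": [1,1,1,1,1,1,1,1,1,1]}}

```text
time: 20.25
position: [0.464, -0.0264, 0.0619]
tool_rot: [-3.139, -0.046, 0.0]
ft_force: [-1.2, 0.4, 2.6]
grip_width: 0.272
```

Request:
{"api": "send_rows", "payload": {"rotation": [[0,0,0],[0,0,0],[0,0,0],[0,0,0],[0,0,0],[0,0,0],[0,0,0],[0,0,0],[0,0,0],[0,0,0]], "slide": [[-1,3.9,0],[-2.9,13.1,0],[-4.2,25,0],[-4.5,37,0],[-3.5,49,0],[-2,58.3,0],[-0.6,64.1,0],[-0.1,66.1,0],[-0.1,66.1,0],[-0.1,66.1,0]], "fingers": [1,1,1,1,1,1,1,1,1,1]}}

```text
time: 21.25
position: [0.4659, -0.0927, 0.0619]
tool_rot: [-3.14, -0.047, -0.0]
ft_force: [-0.4, 0.0, 1.9]
grip_width: 0.271
```

Run:
```python
from h import *
plan((.461,-.03,.063),1.7)
im=get_image("scene")[:,:,::-1];k=5;x0,y0,w,h=290,150,150,110
cv2.imwrite(f"pics/s10.png",cv2.resize(im[y0:y0+h,x0:x0+w],None,fx=k,fy=k,interpolation=cv2.INTER_CUBIC))
```

```text
t 21.25 pos [ 0.4659 -0.0927  0.0619] yaw 1.73 F [-0.4  0.   1.9] w 0.271
rot [-0.07 -0.01  0.03] slide [ -3.  -62.8  -1. ]
```

View pics/s10.png

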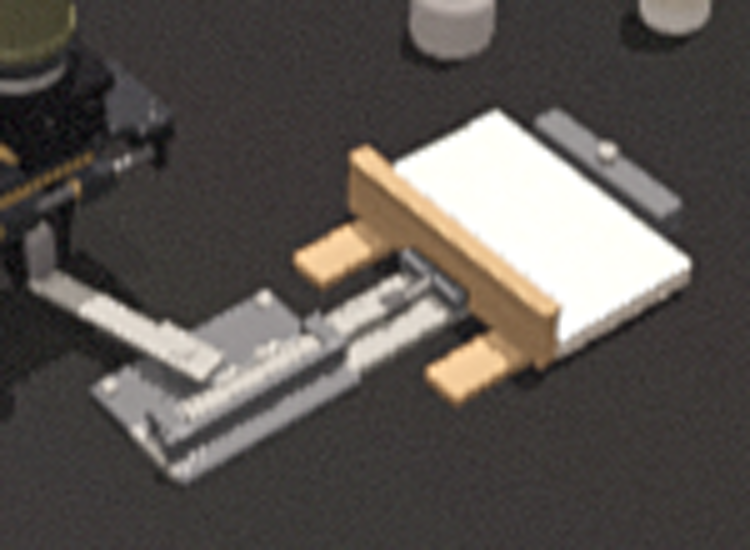

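Request:
{"api": "send_rows", "payload": {"rotation": [[0,0,0],[0,0,0],[0,0,0],[0,0,0],[0,0,0],[0,0,0],[0,0,0],[0,0,0],[0,0,0],[0,0,0]], "slide": [[-1,-3.9,0],[-2.8,-13.1,0],[-4.1,-25,0],[-4.3,-37.1,0],[-3.3,-49.1,0],[-1.8,-58.3,0],[-0.4,-64.1,0],[0.0,-66.1,0],[0.0,-66.1,0],[0.0,-66.1,0]], "fingers": [1,1,1,1,1,1,1,1,1,1]}}

```text
time: 22.3
position: [0.4639, -0.0265, 0.062]
tool_rot: [-3.139, -0.046, 0.0]
ft_force: [-0.0, -0.6, 1.7]
grip_width: 0.276
```

Request:
{"api": "send_rows", "payload": {"rotation": [[0,0,0],[0,0,0],[0,0,0],[0,0,0],[0,0,0],[0,0,0],[0,0,0],[0,0,0]], "slide": [[-1,3.9,0],[-2.9,13.1,0],[-4.2,25,0],[-4.5,37,0],[-3.5,49,0],[-2,58.3,0],[-0.6,64.1,0],[-0.1,66.1,0]], "fingers": [1,1,1,1,1,1,1,1]}}

```text
time: 23.1
position: [0.466, -0.0931, 0.0619]
tool_rot: [-3.139, -0.045, -0.0]
ft_force: [1.9, 3.5, 2.2]
grip_width: 0.273
```

Request:
{"api": "send_rows", "payload": {"rotation": [[0,0,0],[0,0,0]], "slide": [[0,0,0],[0,0,0]], "fingers": [1,1]}}

```text
time: 23.3
position: [0.4659, -0.0925, 0.0619]
tool_rot: [-3.14, -0.048, -0.0]
ft_force: [1.5, 1.9, 1.7]
grip_width: 0.273
```

Run:
```python
from h import *
plan((.461,-.03,.063),1.7)
im=get_image("scene")[:,:,::-1];k=5;x0,y0,w,h=290,150,150,110
cv2.imwrite(f"pics/s11.png",cv2.resize(im[y0:y0+h,x0:x0+w],None,fx=k,fy=k,interpolation=cv2.INTER_CUBIC))
```

```text
t 23.3 pos [ 0.4659 -0.0925  0.0619] yaw 1.73 F [1.5 1.9 1.7] w 0.273
rot [-0.08 -0.01  0.03] slide [ -3.  -62.7  -1. ]
```

View pics/s11.png

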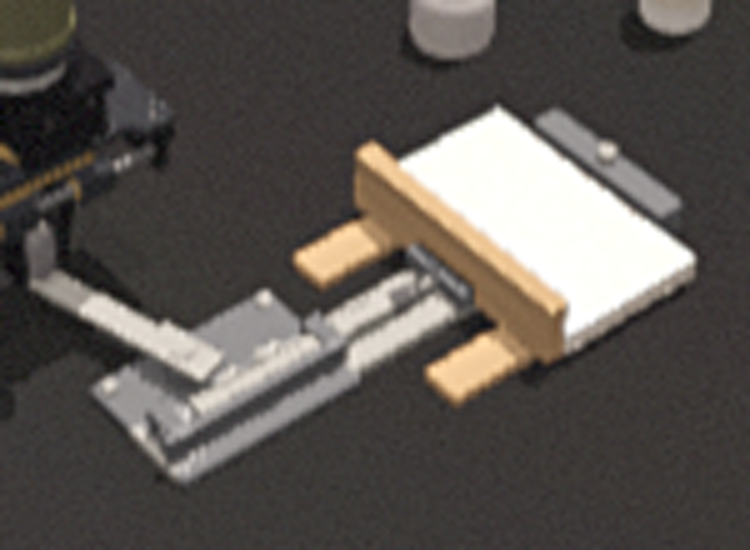

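Request:
{"api": "send_rows", "payload": {"rotation": [[0,0,0],[0,0,0],[0,0,0],[0,0,0],[0,0,0],[0,0,0],[0,0,0],[0,0,0],[0,0,0],[0,0,0]], "slide": [[-1,-3.9,0],[-2.8,-13.1,0],[-4.1,-25,0],[-4.3,-37.1,0],[-3.3,-49.1,0],[-1.8,-58.3,0],[-0.4,-64.1,0],[0.1,-66.1,0],[0.1,-66.1,0],[0.1,-66.1,0]], "fingers": [1,1,1,1,1,1,1,1,1,1]}}

```text
time: 24.35
position: [0.4638, -0.0266, 0.062]
tool_rot: [-3.139, -0.046, 0.0]
ft_force: [2.3, -0.7, 0.6]
grip_width: 0.271
```

Request:
{"api": "send_rows", "payload": {"rotation": [[0,0,0],[0,0,0],[0,0,0],[0,0,0],[0,0,0],[0,0,0],[0,0,0],[0,0,0]], "slide": [[-1,3.9,0],[-2.9,13.1,0],[-4.2,25,0],[-4.5,37,0],[-3.5,49,0],[-2,58.3,0],[-0.6,64.1,0],[-0.1,66.1,0]], "fingers": [1,1,1,1,1,1,1,1]}}

```text
time: 25.15
position: [0.4656, -0.0917, 0.0619]
tool_rot: [-3.136, -0.045, 0.002]
ft_force: [0.2, 7.9, 4.7]
grip_width: 0.269
```

Request:
{"api": "send_rows", "payload": {"rotation": [[0,0,0],[0,0,0],[0,0,0]], "slide": [[0,0,0],[0,0,0],[0,0,0]], "fingers": [1,1,1]}}

```text
time: 25.45
position: [0.4655, -0.0914, 0.0619]
tool_rot: [-3.137, -0.047, 0.002]
ft_force: [1.6, 6.1, 3.4]
grip_width: 0.269
```

Run:
```python
from h import *
plan((.461,-.03,.063),1.7)
im=get_image("scene")[:,:,::-1];k=5;x0,y0,w,h=290,150,150,110
cv2.imwrite(f"pics/s12.png",cv2.resize(im[y0:y0+h,x0:x0+w],None,fx=k,fy=k,interpolation=cv2.INTER_CUBIC))
```

```text
t 25.45 pos [ 0.4655 -0.0914  0.0619] yaw 1.71 F [1.6 6.1 3.4] w 0.269
rot [-0.24  0.06  0.01] slide [ -2.6 -61.6  -0.8]
```

View pics/s12.png

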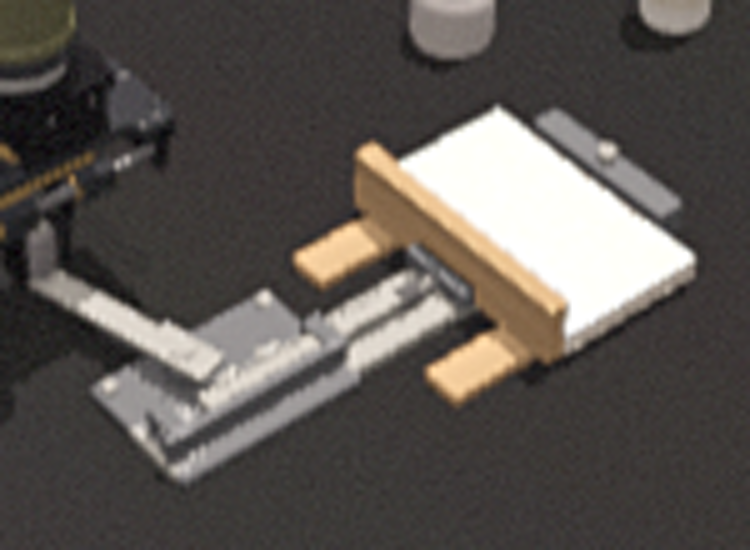

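The pull read 6–8 N, static then moving. That hasn't clearly passed 8 N, and the squeeze would settle at only about 20 N. I'll make one more stroke, stopping partway to check the force.

Request:
{"api": "send_rows", "payload": {"rotation": [[0,0,0],[0,0,0],[0,0,0],[0,0,0],[0,0,0],[0,0,0],[0,0,0],[0,0,0],[0,0,0],[0,0,0]], "slide": [[-1,-3.9,0],[-2.8,-13.1,0],[-4.1,-25,0],[-4.3,-37.1,0],[-3.3,-49.1,0],[-1.8,-58.3,0],[-0.4,-64.1,0],[0.1,-66.1,0],[0.1,-66.1,0],[0.1,-66.1,0]], "fingers": [1,1,1,1,1,1,1,1,1,1]}}

```text
time: 26.5
position: [0.4639, -0.0267, 0.062]
tool_rot: [-3.139, -0.046, 0.0]
ft_force: [1.5, 0.0, 0.8]
grip_width: 0.266
```

Request:
{"api": "send_rows", "payload": {"rotation": [[0,0,0],[0,0,0],[0,0,0],[0,0,0],[0,0,0],[0,0,0],[0,0,0]], "slide": [[-1,3.9,0],[-2.9,13.1,0],[-4.2,25,0],[-4.5,37,0],[-3.8,46,0],[-3.5,49,0],[-3.5,49,0]], "fingers": [1,1,1,1,1,1,1]}}

```text
time: 27.2
position: [0.4616, -0.0736, 0.0619]
tool_rot: [-3.135, -0.046, 0.001]
ft_force: [0.5, 7.6, 3.3]
grip_width: 0.27
```

Request:
{"api": "send_rows", "payload": {"rotation": [[0,0,0],[0,0,0],[0,0,0],[0,0,0],[0,0,0],[0,0,0]], "slide": [[0.7,4,0],[1.5,9,0],[2.4,13.5,0],[3.2,16.5,0],[3.5,17.6,0],[3.5,17.6,0]], "fingers": [1,1,1,1,1,1]}}

```text
time: 27.8
position: [0.465, -0.0896, 0.0618]
tool_rot: [-3.134, -0.048, 0.004]
ft_force: [-2.7, 10.4, 6.9]
grip_width: 0.267
```

Request:
{"api": "send_rows", "payload": {"rotation": [[0,0,0],[0,0,0],[0,0,0]], "slide": [[0.3,1.3,0],[0.8,2.5,0],[0.8,2.5,0]], "fingers": [1,1,1]}}

```text
time: 28.1
position: [0.4656, -0.0918, 0.0618]
tool_rot: [-3.134, -0.048, 0.005]
ft_force: [-1.9, 11.2, 7.6]
grip_width: 0.27
```

The pull at the end of the stroke is 11.2 N, past 8 and below 15, so pumping stops here. Next I return the lever, release the knob and retreat.

Request:
{"api": "send_rows", "payload": {"rotation": [[0,0,0],[0,0,0],[0,0,0],[0,0,0],[0,0,0],[0,0,0],[0,0,0],[0,0,0],[0,0,0],[0,0,0],[0,0,0]], "slide": [[-1.2,-5,0],[-3.2,-15,0],[-4.6,-27,0],[-4.9,-39,0],[-4,-51,0],[-2.5,-60,0],[-1,-66,0],[-0.5,-68.6,0],[-0.5,-68.6,0],[-0.5,-68.6,0],[-0.5,-68.6,0]], "fingers": [1,1,1,1,1,1,1,1,1,1,1]}}

```text
time: 29.2
position: [0.4638, -0.0271, 0.0619]
tool_rot: [-3.139, -0.046, 0.002]
ft_force: [-2.9, 1.3, 5.1]
grip_width: 0.275
```

Request:
{"api": "send_rows", "payload": {"rotation": [[0,0,0],[0,0,0],[0,0,0],[0,0,0],[0,0,0],[0,0,0],[0,0,0],[0,0,0],[0,0,0],[0,0,0],[0,0,0]], "slide": [[0,0,0],[0,0,0],[0,0,0],[0,0,0],[0,0,0],[0,0,-10],[0,0,-40],[0,0,-80],[0,0,-120],[0,0,-135],[0,0,-135]], "fingers": [-1,-1,-1,-1,-1,-1,-1,-1,-1,-1,-1]}}

```text
time: 30.3
position: [0.4663, -0.0273, 0.2005]
tool_rot: [3.141, 0.047, 0.01]
ft_force: [-0.3, 0.1, 0.7]
grip_width: 0.994
```

Request:
{"api": "send_rows", "payload": {"rotation": [[0,0,0],[0,0,0],[0,0,0],[0,0,0],[0,0,0],[0,0,0],[0,0,0]], "slide": [[0,20,0],[0,60,0],[0,110,0],[0,150,0],[0,175,0],[0,180,0],[0,180,0]], "fingers": [-1,-1,-1,-1,-1,-1,-1]}}

```text
time: 31.0
position: [0.469, -0.2071, 0.1956]
tool_rot: [-3.138, -0.045, 0.002]
ft_force: [0.6, 0.2, 0.4]
grip_width: 1.0
```

Run:
```python
from h import *
plan((.461,-.03,.063),1.7)
for n,(x0,y0,w,h) in dict(top=(225,120,150,110),scene=(290,150,150,110)).items():
    im=get_image(n)[:,:,::-1];k=5
    cv2.imwrite(f"pics/{n}f.png",cv2.resize(im[y0:y0+h,x0:x0+w],None,fx=k,fy=k,interpolation=cv2.INTER_CUBIC))
```

```text
t 31.0 pos [ 0.469  -0.2071  0.1956] yaw 1.63 F [0.6 0.2 0.4] w 1.0
rot [-0.19  0.08 -0.07] slide [  -2.7 -176.8  133.2]
```

View pics/topf.png

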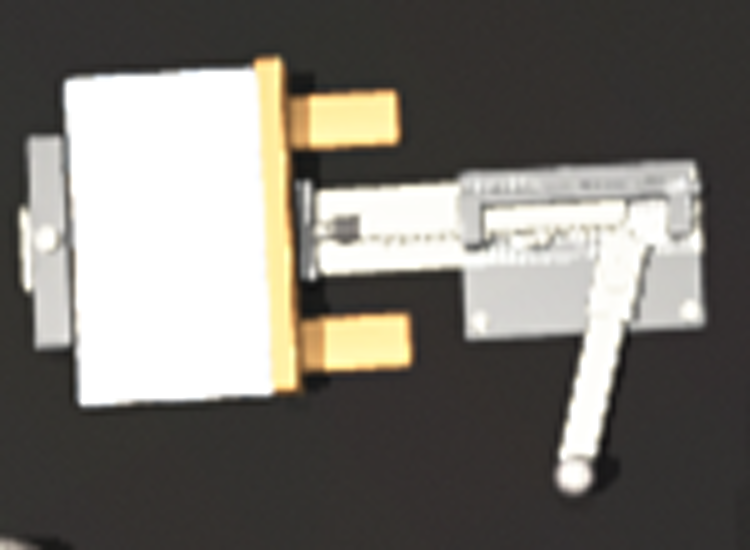

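View pics/scenef.png

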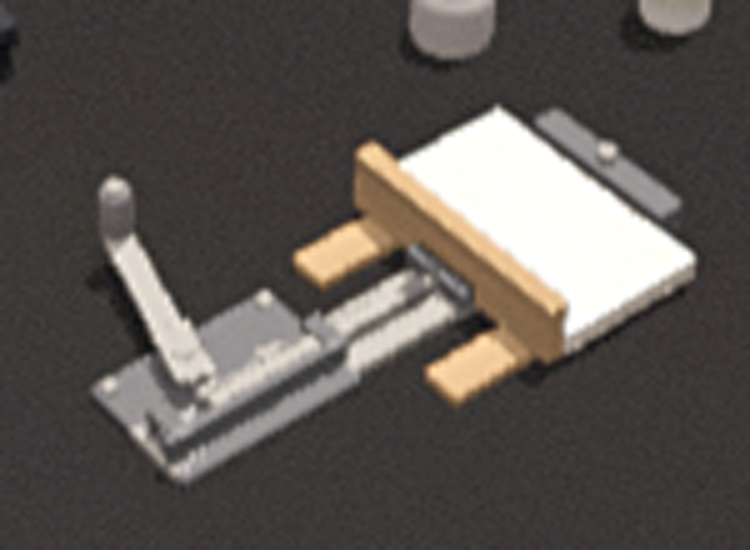

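Run:
```python
from h import *
f=lambda c,z: np.array([pix2w("top",(225+(u+.5)/5-.5,120+(v+.5)/5-.5),z) for u,v in c])
T=f([(255,58),(283,57),(300,390),(274,393)],.06);S=f([(64,79),(79,406)],.028)
print(T.round(4),S.round(4))
ey=S[1]-S[0];ey/=np.linalg.norm(ey);ex=np.array([ey[1],-ey[0],0])
c=S.mean(0)-.06*ex;d=T.mean(0)-c;print(d@ex,d@ey)
for a in (ey,T[2]+T[3]-T[0]-T[1]): print(np.degrees(np.arctan2(a[1],a[0])))
```

```text
[[0.7182 0.1586 0.06  ]
 [0.7185 0.1417 0.06  ]
 [0.5166 0.1332 0.06  ]
 [0.515  0.1488 0.06  ]] [[0.7136 0.2804 0.028 ]
 [0.5109 0.2717 0.028 ]]
-0.0705828377328913 0.0007942692914863058
-177.54375650105416
-177.40760785301995
```

Run:
```python
from bench import *
print(close_job())
```

```text
the job is handed in; nothing more can be done
None
```

The wooden strip is clamped against the shelf's free edge, and I handed the job in at about 31 s of the 67 s allowed. No verdict was reported.

- **Placing:** I stood the strip on the bed about 79 mm from the shelf's centre, within the 65–86 mm band, with its ends within 1 mm of flush, and let it go.
- **Pumping:** I made 8 full strokes.
    - **Stroke 7:** the pull read 7.9 N moving and 6.1 N at rest. I took that as not yet past 8 N, because the squeeze might have settled below 20 N.
    - **Stroke 8:** the pull was 11.2 N at the end, about 51 N of squeeze. That should settle to roughly 40 N with the lever let back. This figure comes from the pull, as the squeeze itself can't be read.
- **Last checks:** The lever is fully back and released, and the arm is clear. The final top picture puts the strip 0.8 mm off flush at the ends and 0.14° out of line with the shelf.
- **Disagreement:** The same picture puts the strip 70.6 mm from the shelf's centre, where tight contact should give 68 mm. The limit is 71 mm. Calibration is good to about 2 mm, and both pictures show the strip against the edge with no gap.
- **Bystanders:** The arm stayed away from the glue bottle, jar and square. I saw no sign of movement, but I didn't re-measure their positions.

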